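# Load a brass disc into the thickness gauge with the transfer paddle

## Robot

A 6-joint arm with a two-finger parallel gripper is mounted at the origin on the work surface. World frame = base frame: x ahead of the robot, y to its left, z up, the work surface at z = 0. Lengths are in m, angles in rad, forces in N, time in s.
With the tool pointing down it reaches from about 0.35 to 0.8 m from the base axis. Payload 7.3 kg.
Tool frame: the origin (TCP) lies between the finger pads; the fingertips stand 25 mm ahead of it and the grasp point (between the pads) lies 6 mm ahead of it; y points along the fingers, x is the direction in which the jaws open and shut, and the axes are right-handed (so a half turn about y gives the same grasp; the last joint's range is limited). The gripper opens to 85 mm and grips with 20 to 120 N. Pads are 22 mm wide; open, the fingers measure 114 mm over their backs; the gripper's body (76 mm by 85 mm) begins 54 mm behind the grasp point. The pads swing forward as they close: fully open they stand 13 mm farther back than shut.
Start: joints at [1.086, 0.342, 1.524, -0, 1.275, -0.146], TCP at [0.174, 0.495, 0.256] pointing down, gripper open.
Joint ranges: [-2.53, 2.53], [-0.77, 2.02], [0.04, 2.7], [-1, 4.14], [0.28, 2.66], [-3.11, 3.11]. Speed limits (rad/s): [2.57, 2.57, 3.14, 3.14, 3.14, 3.14].

## Interface

Orientations are given as a rotation vector (axis times angle).
In Python, from plant import sense, optics, job gives the robot as it stands. The module is installed in compiled form; this text tells all that it offers.
- The arm moves only by the shell command python3 -m handwheel 'ROWS' [OPENING]. ROWS is JSON, a list that holds one entry, the list of rows, each a list of 6 numbers: the shift along the tool's x, y, z in mm, then the turn, a rotation vector about the tool's x, y, z in degrees. In form: [[[tx, ty, tz, rx, ry, rz], ...]]. A call has 1 to 20 rows; each row shifts and turns the pose as measured when the row begins, along the tool's axes as they then stand; what a row does not reach is not made up. A row lasts 1/10 s, in which the tool goes at most 50 mm and 8.59 degrees, less where a joint would pass 70% of its speed; a pose out of reach is approached as far as the arm can. A call with a gripper value outside its range is refused whole. OPENING is the closure, from 0 (fully open) to 1 (shut), set as the call begins (- or left out, the last holds). The fingers move at their own pace and stop on an object; the grip force is fixed at half the most. Time passes only in rows, so rows that do not move let the fingers close. It gives the time, the measured TCP pose, the force and the opening at its end, in the units of the state.
- sense(): the state, without advancing time (a new reading comes with each control period).
- optics.snapshot(name): name is "side" or "top" or "wrist"; returns a dict with "pixels" (384x512x3 uint8, red, green, blue), "intrinsics" (3x3 intrinsics, pixels), "R" (3x3) and "t" (3): a world point X has camera coordinates R X + t; the wrist camera has in their place "hand_eye" (4x4, takes a point from camera to tool coordinates, whose origin is the TCP and whose axes are the tool frame's). Camera axes: x right, y down, z forward; pixel columns grow to the right and rows downward; lengths in m; the calibration is good to about 2 mm. The wrist camera is an equidistant fisheye: a pixel r from the principal point sees the ray r / f radians off the axis. A picture is of the moment at which its call begins: read the wrist's pose just before it. There is no depth.
- job.close_job(): hands the job in, once; it reports no verdict.
The state is a dict: "clock": time; "joints": joint angles; "joint_velocities": joint speeds; "tau": joint torques, N m; "tool_pos": TCP position; "orientation": TCP orientation; "ft_force": force on the tool from outside, world axes, zero at the start; "wrist_torque": the same for the moment, N m; "finger_gap": finger opening in m.
Only numpy, scipy, OpenCV 4.12 (cv2) and the standard library are available. Lean on these libraries where they do the work, as an engineer would, in place of code of your own. Each camera call takes 0.05 s, during which the arm holds its last target. There are 200 camera calls.

## Task

Lift the paddle by its green handle from its rest with the brass disc balanced on its tip, carry it level to the white-and-blue gauge, and lower it so that the blade sinks into the slot and leaves the disc lying on the two ledges in the mouth of the lane. With the upright heel of the paddle slide the disc along the lane, pushing the red slide ahead of it until you feel the slide come up hard against its steel stop bar, and keep a firm but gentle push there for about a second (about 10 N, never over 20 N). Then draw the paddle straight back out, leaving the disc against the slide, lay the paddle back in its rest and let go; never touch the disc with the fingers, tip it, or disturb the jar, beaker and carton.

Things in the scene. Friction and masses are not known exactly. Their poses are not given: they have to be found in the camera images.
- paddle: Flat transfer paddle, 212 mm long, 0.2 kg, lying in its rest. Origin: underside, below the middle of the grip; x points along the blade to its tip, z up. Green handle x -65 to +45 mm, 14 mm wide (y), 24 mm tall: grip it across y at about x = 0, z = 12 mm. Steel blade 20 mm wide, 3 mm thick (z 0 to 3), tip at x = 147 mm.
- heel (a point): Middle of the front face of the paddle's heel, an upright step on the blade, 20 mm wide, 8 mm long: at x = 113 mm, z = 9 mm of the paddle, axes as the paddle. The heel reaches from the blade (z = 3) up to z = 15 mm. This face pushes the disc.
- disc: Brass disc, 40 mm across, 6 mm thick, 48 to 78 g. Origin: centre of its underside. It starts lying loose on the blade, its centre at x = 135 to 139 mm of the paddle (edge 2 to 6 mm ahead of the heel); only friction holds it.
- gauge: Fixed white gauge, 135 x 90 mm. Origin: on the bench under the lane; x is the way the disc is pushed in, z up. Front face at x = -40 mm. Two ledges, tops at z = 60 mm, either side of a slot 26 mm wide (y +-13), open at the front and all along; slot floor z = 46 mm. Blue walls 12 mm high on the ledges: lane 43 mm wide from x = 0 on, flaring to about 60 mm at the front.
- mouth (a point): Where to set the disc down: centre of its underside at x = -15 mm, y = 0, z = 60 mm of the gauge, axes as the gauge. While the paddle pushes, keep the underside of its blade 52 to 54 mm above the bench, so that the blade is clear below the disc and the heel is behind it.
- rest: Fixed grey base with two blue saddles. Origin on the bench; x points as the blade. Saddle tops at z = 50 mm, 12 mm long, at x = -145 mm (22 mm between its cheeks, takes the handle) and x = -30 mm (28 mm between cheeks, takes the blade); cheeks rise 8 mm. The paddle lies with its origin at x = -100 mm, y = 0, z = 50 mm of the rest and is to be laid back so, within 15 mm along x.
- jar: Amber jar with cap, 54 mm across, 85 mm tall; origin at its foot. Leave alone.
- beaker: Clear plastic beaker, 64 mm across, 80 mm tall; origin at its foot. Leave alone.
- carton: White carton 60 x 100 x 45 mm; origin at its foot. Leave alone.
- lane_end (a point): Foot of the white housing (top z = 76 mm) behind the lane: x = 75, y = 0, z = 60 mm of the gauge. Before it a steel stop bar (carriage_c0) is clamped at a varying, unmeasured setting; before that, the red slide (slide_c0): 3 N of friction, no spring, 10 to 16 mm of travel, then it stands rigidly on the bar. The disc's centre is then at x = 16 to 28 mm of the gauge: feel for it.
There are look-alikes about, which are no part of the job. Several things have the shape of the disc; the one meant has the colours described above.

How it is judged:
On the way, in this order (a step that is already met when the one before it is completed fails the run):
1. the paddle is off its rest with the disc riding on it (contact force between paddle and rest below 0.05 N and height (world z) of paddle above 0.065 m and contact force between paddle and disc above 0.1 N), for 0.2 s.
2. the disc lies on the ledges in the mouth of the lane (x of disc in the frame of gauge between -0.035 and 0.012 m and z of disc in the frame of gauge between 0.058 and 0.062 m and contact force between disc and gauge above 0.2 N), for 0.1 s.
3. the slide is back on its stop bar with the disc against it, and the paddle pushes the disc with 5 to 20 N for 0.5 s (horizontal distance between slide_c0 and carriage_c0 below 0.0125 m and horizontal distance between disc and slide_c0 below 0.0285 m and contact force between paddle and disc between 5 and 20 N), for 0.5 s.
At the end, for the whole second after the job is handed in: The red slide is back on its stop bar (within 1.5 mm), the disc lies flat on the ledges against the slide (gap below 2.5 mm), and the paddle lies still and flat in both saddles of its rest, within 15 mm of its place along the rest, let go (horizontal distance between slide_c0 and carriage_c0 below 0.0125 m and horizontal distance between disc and slide_c0 below 0.0285 m and y of disc in the frame of gauge between -0.004 and 0.004 m and z of disc in the frame of gauge between 0.0585 and 0.0615 m and angle between each of disc, paddle's own z axis and vertical below 0.06 rad and linear speed of each of disc, paddle below 0.01 m/s and x of paddle in the frame of rest between -0.115 and -0.085 m and y of paddle in the frame of rest between -0.006 and 0.006 m and z of paddle in the frame of rest between 0.047 and 0.053 m); the robot touches nothing.
It fails at once if the disc is tilted by more than 0.25 rad (14 degrees) (angle between disc's own z axis and vertical above 0.25 rad).
It fails at once if the fingers touch the disc (contact force between the fingers and disc above 0.3 N).
It fails at once if the paddle presses on the disc with over 20 N (contact force between paddle and disc above 20 N).
It fails at once if the paddle presses on the gauge with over 20 N (contact force between paddle and gauge above 20 N).
It fails at once if the jar, beaker or carton is moved by more than 20 mm (distance of any of jar, beaker, carton from where it was at the start of the episode above 0.02 m).
It also fails if it takes over 67 s, if anything falls off the work surface, if the arm or the gripper's body presses on something with over 40 N, if the wrist force passes 120 N, or if a joint passes its speed limit or range.

## Working session

There is one attempt and no reset: what is moved stays moved. The work goes in short steps, Python scripts to look and compute and a shell command to move; the robot and the scene stay as the last step left them, time stands still between calls to the robot, and variables do not carry over. Pictures are saved under pics/ and viewed, about 8 in all and at most 12, crops included, and the job is handed in when it is done.

```bash
mkdir -p pics; python3 - <<'E'
from plant import sense, optics
import cv2, numpy as np, pickle
s=sense(); print(s)
d={}
for n in ("top","side","wrist"):
    o=optics.snapshot(n); d[n]=o; cv2.imwrite(f"pics/{n}0.png",cv2.cvtColor(o["pixels"],cv2.COLOR_RGB2BGR))
    print(n,{k:np.round(v,4).tolist() for k,v in o.items() if k!="pixels"})
d['s']=s
pickle.dump(d,open("d0.pkl","wb"))
a=cv2.imread("pics/top0.png"); cv2.imwrite("pics/top0b.png",cv2.resize(a,(800,600),interpolation=cv2.INTER_CUBIC))
a=cv2.imread("pics/side0.png"); cv2.imwrite("pics/side0b.png",cv2.resize(a,(800,600),interpolation=cv2.INTER_CUBIC))
E
```

```text
{'clock': 0.0, 'joints': array([ 1.08598031e+00,  3.42714453e-01,  1.52505922e+00,  8.51597042e-06,
        1.27542565e+00, -1.45998293e-01]), 'joint_velocities': array([ 0.00081655, -0.00135038,  0.00080453,  0.00050613,  0.00192482,
       -0.00088036]), 'tau': array([-1.79175472e-04, -4.33688378e+01, -2.46007454e+01, -2.07320099e-04,
        8.16515065e-03, -3.24582822e-05]), 'tool_pos': array([0.17428835, 0.49481391, 0.25561551]), 'orientation': array([-1.35139146, -0.95499856,  0.95737535]), 'ft_force': array([ 0.47451643,  0.07153481, -0.67371279]), 'wrist_torque': array([ 0.0332356 , -0.01958839, -0.01621458]), 'finger_gap': 0.08553160636763601}
top {'intrinsics': [[347.344, 0.0, 254.9528], [0.0, 347.344, 190.0967], [0.0, 0.0, 1.0]], 'R': [[0.0215, -0.9995, 0.0215], [-0.9968, -0.0231, -0.0764], [0.0768, -0.0198, -0.9968]], 't': [-0.0151, 0.635, 0.9089]}
side {'intrinsics': [[390.385, 0.0, 249.7951], [0.0, 390.385, 193.8419], [0.0, 0.0, 1.0]], 'R': [[0.9156, -0.402, -0.0041], [-0.2025, -0.4524, -0.8685], [0.3473, 0.7961, -0.4956]], 't': [-0.5717, 0.1921, 0.9039]}
wrist {'intrinsics': [[297.3186, 0.0, 257.5008], [0.0, 297.3186, 189.9591], [0.0, 0.0, 1.0]], 'hand_eye': [[1.0, -0.0006, 0.0004, -0.0009], [-0.0005, -0.2975, 0.9547, -0.1168], [-0.0005, -0.9547, -0.2975, 0.0753], [0.0, 0.0, 0.0, 1.0]]}
```

View pics/top0b.png

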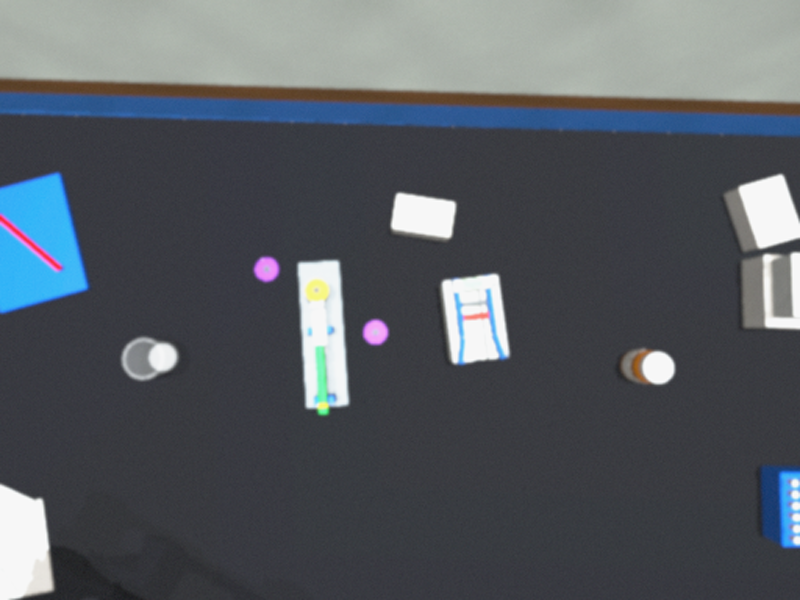

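View pics/side0b.png

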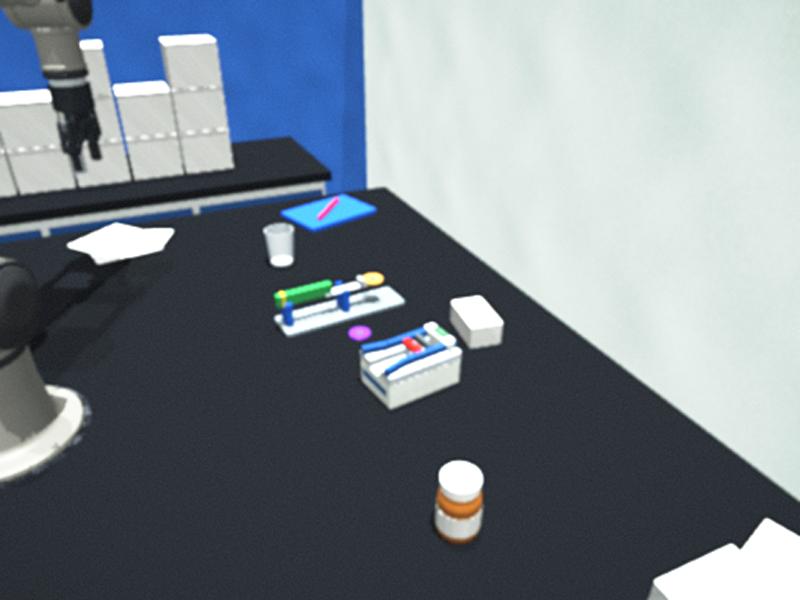

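The top view shows the paddle at about (322,370) with the disc at (317,290), and the gauge at (475,318) with its opening towards the robot. The beaker, jar and carton stand clear of both. Next I'll turn these into coarse world positions.

```bash
cat > h.py <<'E'
import numpy as np, cv2
from scipy.spatial.transform import Rotation as Rot
def ray(o,uv,s=None):
    K=o["intrinsics"]; uv=np.atleast_2d(uv).astype(float)
    x=(uv[:,0]-K[0,2])/K[0,0]; y=(uv[:,1]-K[1,2])/K[1,1]
    if "R" in o:
        d=np.c_[x,y,np.ones_like(x)]@o["R"]; return -o["R"].T@o["t"], d
    r=np.hypot(x,y)+1e-12; d=np.c_[np.sin(r)*x/r,np.sin(r)*y/r,np.cos(r)]
    H=o["hand_eye"]; Rt=Rot.from_rotvec(s["orientation"]).as_matrix()
    return Rt@H[:3,3]+s["tool_pos"], d@(Rt@H[:3,:3]).T
def onplane(o,uv,z,s=None):
    c,d=ray(o,uv,s); return c+d*((z-c[2])/d[:,2])[:,None]
def proj(o,X,s=None):
    X=np.atleast_2d(X); K=o["intrinsics"]
    if "R" in o: p=X@o["R"].T+o["t"]; q=p[:,:2]/p[:,2:]
    else:
        H=o["hand_eye"]; Rt=Rot.from_rotvec(s["orientation"]).as_matrix()
        p=((X-s["tool_pos"])@Rt-H[:3,3])@H[:3,:3]
        n=np.hypot(p[:,0],p[:,1])+1e-12; q=p[:,:2]*(np.arctan2(n,p[:,2])/n)[:,None]
    return q*K[0,0]+K[:2,2]
def mask(o,h0,h1,smin=90,vmin=50,roi=None):
    h=cv2.cvtColor(o["pixels"],cv2.COLOR_RGB2HSV); m=cv2.inRange(h,(h0,smin,vmin),(h1,255,255))
    if roi is not None:
        k=np.zeros_like(m); x0,y0,x1,y1=roi; k[y0:y1,x0:x1]=1; m*=k
    return m
def pts(m): v,u=np.nonzero(m); return np.c_[u,v]
E
python3 - <<'E'
import pickle; from h import *
d=pickle.load(open("d0.pkl","rb")); t=d["top"]; s=d["s"]
R=(180,150,240,280); G=(275,170,335,240)
g=pts(mask(t,45,80,roi=R)); X=onplane(t,g,.074)[:,:2]
c=X.mean(0); print("green",c, len(g)); v=np.linalg.svd(X-c)[2][0]; v*=np.sign(v[0]); print("yaw",np.degrees(np.arctan2(v[1],v[0])), (X-c)@v.T@[1] if 0 else (((X-c)@v).min(),((X-c)@v).max()))
y=pts(mask(t,18,35,roi=(180,150,240,220))); print("disc",onplane(t,y.mean(0),.059), len(y))
r=pts(np.maximum(mask(t,0,8,roi=G),mask(t,172,180,roi=G))); print("red",onplane(t,r.mean(0),.068))
b=pts(mask(t,100,125,roi=G)); print("blue",onplane(t,b.mean(0),.072))
for n,p in {"gauge corners":[(443,281),(498,275),(509,357),(452,364)],"jar":[(658,368)],"beak":[(163,357)],"carton":[(424,216)],"restcorners":[(299,262),(340,260),(349,403),(306,409)]}.items():
    z=dict(zip(["gauge corners","jar","beak","carton","restcorners"],[.06,.085,.08,.045,.012]))[n]
    print(n,onplane(t,np.array(p)*.64,z).round(3).tolist())
print(Rot.from_rotvec(s["orientation"]).as_matrix().round(3))
E
```

```text
green [0.49537521 0.12109138] 220
yaw 5.1984153708345415 (np.float64(-0.05485294033113124), np.float64(0.05288335294430565))
disc [[0.64085914 0.13535944 0.059     ]] 125
red [[ 0.60387052 -0.1285536   0.068     ]]
blue [[ 0.58451363 -0.12918903  0.072     ]]
gauge corners [[0.661, -0.074, 0.06], [0.673, -0.165, 0.06], [0.538, -0.185, 0.06], [0.524, -0.091, 0.06]]
jar [[0.526, -0.42, 0.085]]
beak [[0.527, 0.372, 0.08]]
carton [[0.773, -0.041, 0.045]]
restcorners [[0.693, 0.174, 0.012], [0.699, 0.102, 0.012], [0.452, 0.08, 0.012], [0.441, 0.153, 0.012]]
[[ 0.332 -0.001 -0.943]
 [ 0.943 -0.001  0.332]
 [-0.002 -1.     0.   ]]
```

```bash
cat >> h.py <<'E'
def rel(s,pos,yaw,level=True):
    """shift (tool axes, mm) and turn (deg) to reach pos with tool x at yaw(deg)+90, y down"""
    M=Rot.from_rotvec(s["orientation"]).as_matrix(); a=np.radians(yaw)
    T=np.array([[-np.sin(a),np.cos(a),0],[0,0,-1],[-np.cos(a),-np.sin(a),0]]).T
    return (M.T@(np.array(pos)-s["tool_pos"])*1000).round(1), np.degrees(Rot.from_matrix(M.T@T).as_rotvec()).round(2)
E
python3 -m handwheel '[[[-21,2,-34,0,0,0],[-21,2,-34,0,0,0],[-21,2,-34,0,0,0],[-21,2,-34,0,0,0],[-21,2,-34,0,0,0],[-21,2,-34,0,0,0],[-21,2,-34,0,0,0],[-21,2,-34,0,0,0],[-21,2,-34,0,0,0],[-21,2,-34,0,0,0],[-21,2,-34,0,0,0],[-21,2,-34,0,0,0],[0,0,0,0,-5,0],[0,0,0,0,-5,0],[0,0,0,0,-5,0],[0,0,0,0,-5,0],[0,0,0,0,-5,0],[0,0,0,0,0,0]]]' 0
python3 - <<'E'
from h import *; from plant import sense
print(rel(sense(),[.47,.12,.23],5.2))
E
```

```text
clock: 1.95
tool_pos: [0.4859, 0.1049, 0.2259]
orientation: [-1.149, -1.287, 1.298]
ft_force: [-0.5, 0.2, 0.2]
finger_gap: 0.0857
(array([16.8, -4. , 14.1]), array([-0.42,  1.35, -0.09]))
```

Good tracking. Now I'll take a wrist picture.

```bash
python3 -m handwheel '[[[8,-2,7,0,0.6,0],[8,-2,7,0,0.6,0],[0,0,0,0,0,0]]]' >/dev/null
python3 - <<'E'
from h import *; from plant import sense,optics; import pickle
s=sense(); o=optics.snapshot("wrist"); pickle.dump((s,o),open("w1.pkl","wb"))
print(s["tool_pos"],rel(s,[.47,.12,.23],5.2))
cv2.imwrite("pics/w1.png",cv2.cvtColor(cv2.resize(o["pixels"],(800,600),interpolation=cv2.INTER_CUBIC),cv2.COLOR_RGB2BGR))
E
```

```text
[0.46847644 0.12057531 0.22992229] (array([-0.7, -0.1, -1.5]), array([-0.5 , -0.28, -0.07]))
```

View pics/w1.png

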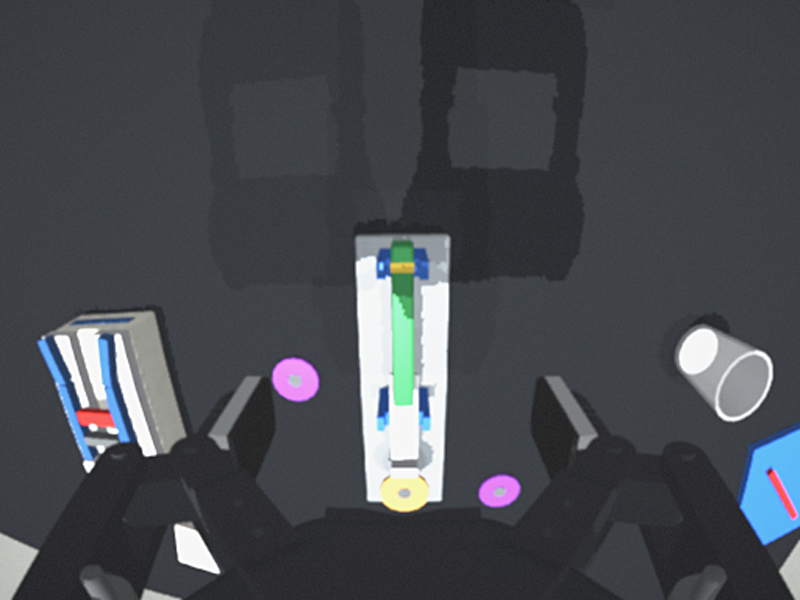

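The wrist view shows the handle running from (402,240) to (402,405), the disc at (404,492) and the gauge at lower left. I'll measure the paddle axis from this view.

```bash
python3 - <<'E'
from h import *; import pickle
s,o=pickle.load(open("w1.pkl","rb"))
R=(220,140,300,275)
g=pts(mask(o,45,80,smin=80,vmin=40,roi=R)); 
# per-row center on top plane
us=[];
for v in range(g[:,1].min(),g[:,1].max()+1):
    r=g[g[:,1]==v,0]; us.append((r.mean(),v,len(r)))
us=np.array(us); print(us[::8].round(1))
X=onplane(o,us[:,:2],.074,s)
p=np.polyfit(X[:,0],X[:,1],1); print("yaw",np.degrees(np.arctan(p[0])),"ends",X[0],X[-1], "y at .505",np.polyval(p,.505))
y=pts(mask(o,18,35,roi=(230,300,290,340))); print("disc",onplane(o,y.mean(0),.059,s),len(y), y.min(0),y.max(0))
b=pts(mask(o,100,125,roi=R)); 
for r in [(220,140,300,200),(220,230,300,280)]:
    b=pts(mask(o,100,125,roi=r)); print("saddle u",b.min(0),b.max(0), onplane(o,[[b[:,0].min(),b[:,1].mean()],[b[:,0].max(),b[:,1].mean()]],.055,s))
# base corners of rest
print(onplane(o,np.array([(356,235),(450,235),(368,499)])*.64,.012,s))
E
```

```text
[[257.  154.   11. ]
 [257.  162.   15. ]
 [  nan 170.    0. ]
 [257.  178.   13. ]
 [257.  186.   13. ]
 [257.5 194.   14. ]
 [257.5 202.   14. ]
 [257.5 210.   14. ]
 [257.5 218.   14. ]
 [257.5 226.   14. ]
 [258.  234.   13. ]
 [258.  242.   13. ]
 [257.5 250.   12. ]
 [258.  258.   11. ]]
 ** On entry to DLASCL parameter number  4 had an illegal value
 ** On entry to DLASCL parameter number  4 had an illegal value
 ** On entry to DLASCL parameter number  4 had an illegal value
 ** On entry to DLASCL parameter number  4 had an illegal value
 ** On entry to DLASCL parameter number  5 had an illegal value
 ** On entry to DLASCL parameter number  4 had an illegal value<stdin>:8: RuntimeWarning: Mean of empty slice.
  ret = ret.dtype.type(ret / rcount)
Traceback (most recent call last):
numpy.linalg.LinAlgError: SVD did not converge in Linear Least Squares
```

```bash
python3 - <<'E' 2>/dev/null
from h import *; import pickle
s,o=pickle.load(open("w1.pkl","rb"))
R=(220,140,300,275)
g=pts(mask(o,45,80,smin=80,vmin=40,roi=R)); 
us=np.array([(g[g[:,1]==v,0].mean(),v) for v in np.unique(g[:,1])])
X=onplane(o,us,.074,s)
p=np.polyfit(X[:,0],X[:,1],1); print("yaw",np.degrees(np.arctan(p[0])),"ends",X[0],X[-1], "y at .505",np.polyval(p,.505))
y=pts(mask(o,18,35,roi=(230,300,290,340))); print("disc",onplane(o,y.mean(0),.059,s),len(y), y.min(0),y.max(0))
for r in [(220,140,300,200),(220,230,300,280)]:
    b=pts(mask(o,100,125,roi=r)); print("saddle u",b.min(0),b.max(0), onplane(o,[[b[:,0].min(),b[:,1].mean()],[b[:,0].max(),b[:,1].mean()]],.058,s))
print(onplane(o,np.array([(356,235),(450,235),(368,499),(442,499)])*.64,.012,s))
E
```

```text
yaw 5.359601045286332 ends [0.44165623 0.11657542 0.074     ] [0.55225899 0.1254458  0.074     ] y at .505 0.12250725866533424
disc [[0.64684917 0.13638831 0.059     ]] 61 [244 305] [273 326]
saddle u [241 159] [274 178] [[0.46028981 0.10210533 0.058     ]
 [0.45747956 0.13490611 0.058     ]]
saddle u [241 248] [274 274] [[0.56321114 0.10893884 0.058     ]
 [0.56005772 0.14564985 0.058     ]]
[[0.45097233 0.08377586 0.012     ]
 [0.4450963  0.15228895 0.012     ]
 [0.69565917 0.10634063 0.012     ]
 [0.68984629 0.17565724 0.012     ]]
```

```bash
python3 -m handwheel '[[[-31,0,0,0,0,0],[-31,0,0,0,0,0],[-31,0,0,0,0,0],[-31,0,0,0,0,0],[-31,0,0,0,0,0],[-31,0,0,0,0,0],[-31,0,0,0,0,0],[-31,0,0,0,0,0],[0,0,0,0,-2,0],[0,0,0,0,0,0]]]' >/dev/null
python3 - <<'E'
from h import *; from plant import sense,optics; import pickle
s=sense(); o=optics.snapshot("wrist"); pickle.dump((s,o),open("w2.pkl","wb"))
print(s["clock"],s["tool_pos"],rel(s,[.47,-.13,.23],5.3))
c=o["pixels"][120:340,150:370]
cv2.imwrite("pics/w2.png",cv2.cvtColor(cv2.resize(c,(600,600),interpolation=cv2.INTER_CUBIC),cv2.COLOR_RGB2BGR))
E
```

```text
3.3 [ 0.49182061 -0.13545311  0.23149457] (array([ 8.1,  1.5, 21. ]), array([-0.21,  1.68, -0.22]))
```

View pics/w2.png

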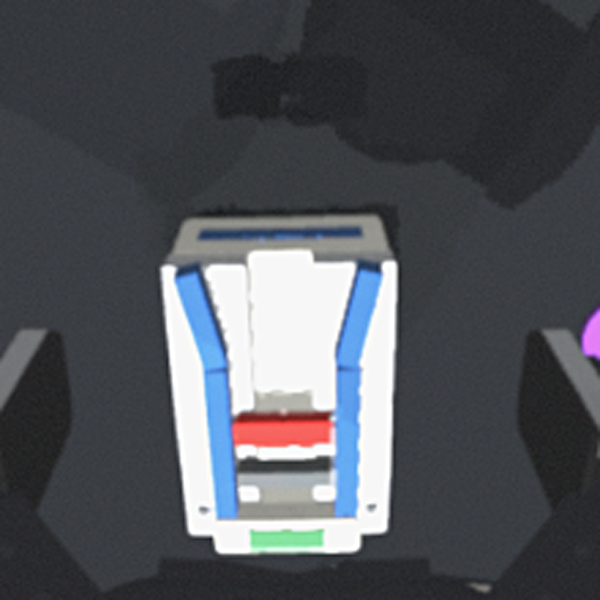

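The gauge is seen squarely: front ledge corners at crop (163,265) and (397,263), wall kinks near (227,371) and (338,369), rear corners at (188,533) and (386,533), and the red slide at (282,430). I'll fit its pose.

```bash
python3 - <<'E' 2>/dev/null
from h import *; import pickle
from scipy.optimize import least_squares
s,o=pickle.load(open("w2.pkl","rb"))
C=np.array([(163,265),(397,263),(188,533),(386,533),(227,371),(338,369)])*220/600+[150,120]
P=np.array([(-40,-45,60),(-40,45,60),(95,-45,60),(95,45,60),(0,-21.5,72),(0,21.5,72)])/1000
def W(q,P): return P@Rot.from_euler('z',q[2]).as_matrix().T+[q[0],q[1],0]
f=lambda q:(proj(o,W(q,P),s)-C).ravel()
r=least_squares(f,[.57,-.13,.12],x_scale=[.01,.01,.05]); q=r.x
print(q[:2],np.degrees(q[2]),"res px",r.fun.reshape(-1,2).round(1).tolist())
inv=lambda X:(X-[q[0],q[1],0])@Rot.from_euler('z',q[2]).as_matrix()
b=mask(o,100,125,roi=(200,215,300,315)).astype(bool)
for v in (258,265,275,285,295,300):
    u=np.nonzero(b[v])[0]; L=u[u<257]; Rr=u[u>257]
    X=inv(onplane(o,[(L.min()-.5,v),(Rr.max()+.5,v)],.072,s)); print(v,L.min(),Rr.max(),X[:,:2].round(4).tolist(),"mid",X[:,1].mean().round(4))
h=cv2.inRange(cv2.cvtColor(o["pixels"],cv2.COLOR_RGB2HSV),(0,120,80),(8,255,255)); h[:260]=0;h[300:]=0;h[:,:220]=0;h[:,290:]=0
m=pts(h); print("red",m.min(0),m.max(0),inv(onplane(o,[(m[:,0].mean(),m[:,1].min())],.07,s)),inv(onplane(o,[(m[:,0].mean(),m[:,1].max())],.07,s)))
# front points in world
print("mouth",W(q,np.array([[-.015,0,.06]])),"slot front sides",inv(onplane(o,np.array([(250,290),(313,290)])*220/600+[150,120],.06,s)))
d=pickle.load(open("d0.pkl","rb")); t=d["top"]
Ct=np.array([(452,364),(509,357),(443,281),(498,275)])*.64
ft=lambda q:(proj(t,W(q,P[[1,0,3,2]]))-Ct).ravel()
r=least_squares(ft,q,x_scale=[.01,.01,.05]); print("top cam",r.x[:2],np.degrees(r.x[2]),r.fun.round(1))
E
```

```text
[ 0.57513244 -0.13139483] 7.805414659283437 res px [[0.5, 0.2], [-0.0, -0.0], [0.6, -0.3], [-0.6, -0.7], [-0.0, 0.0], [-0.4, 0.4]]
258 225 281 [[0.0025, -0.031], [0.0031, 0.03]] mid -0.0005
265 225 281 [[0.0114, -0.0316], [0.012, 0.0302]] mid -0.0007
275 226 281 [[0.0245, -0.0313], [0.0251, 0.0305]] mid -0.0004
285 227 281 [[0.0382, -0.0311], [0.0388, 0.0308]] mid -0.0001
295 228 280 [[0.0526, -0.0309], [0.0532, 0.03]] mid -0.0004
300 229 280 [[0.0601, -0.0302], [0.0607, 0.0302]] mid 0.0
red [236 272] [271 283] [[ 0.02177052 -0.00098806  0.07      ]] [[ 0.03675957 -0.0013208   0.07      ]]
mouth [[ 0.56027141 -0.13343197  0.06      ]] slot front sides [[-0.02949796 -0.01199095  0.06      ]
 [-0.02919744  0.01252938  0.06      ]]
top cam [ 0.57161474 -0.13222293] 7.652326360027526 [ 0.9 -0.7 -0.9 -0.2  0.5  0.4 -0.5  0.5]
```

```bash
python3 -m handwheel '[[[31,0,0,0,0,0],[31,0,0,0,0,0],[31,0,0,0,0,0],[31,0,0,0,0,0],[31,0,0,0,0,0],[31,10,0,0,0,0],[31,20,0,0,1.5,0],[31,20,0,0,0,0],[4,20,0,0,0,0],[0,20,0,0,0,0],[0,0,0,0,0,0],[0,0,0,0,0,0]]]' 
python3 - <<'E'
from h import *; from plant import sense
print(rel(sense(),[.5067,.1226,.068],5.3))
E
```

```text
clock: 4.55
tool_pos: [0.4603, 0.1317, 0.14]
orientation: [-1.171, -1.278, 1.279]
ft_force: [-0.3, 0.3, -0.4]
finger_gap: 0.0855
(array([-13. ,  72.3, -45.1]), array([ 0.23,  0.01, -0.3 ]))
```

```bash
python3 -m handwheel '[[[-6,0,-22,0.23,0,-0.3],[-6,0,-22,0,0,0],[0,12,0,0,0,0],[0,12,0,0,0,0],[0,12,0,0,0,0],[0,12,0,0,0,0],[0,0,0,0,0,0]]]' 
python3 - <<'E'
from h import *; from plant import sense
print(rel(sense(),[.5067,.1226,.068],5.3))
E
```

```text
clock: 5.25
tool_pos: [0.5048, 0.124, 0.093]
orientation: [-1.167, -1.278, 1.274]
ft_force: [-0.5, 0.9, -0.2]
finger_gap: 0.0852
(array([-1.6, 25. , -1.6]), array([ 0.17, -0.08,  0.02]))
```

```bash
python3 -m handwheel '[[[-1.6,8,-1.6,0.17,0,0],[0,8,0,0,0,0],[0,6,0,0,0,0],[0,0,0,0,0,0]]]' 
python3 - <<'E'
from h import *; from plant import sense,optics; import pickle
s=sense(); print(rel(s,[.5067,.1226,.068],5.3))
o=optics.snapshot("wrist")
g=pts(mask(o,45,80,smin=80,vmin=40,roi=(200,100,320,300))); us=np.array([(g[g[:,1]==v,0].mean(),v) for v in np.unique(g[:,1])])
X=onplane(o,us,.074,s); M=Rot.from_rotvec(s["orientation"]).as_matrix(); L=(X-s["tool_pos"])@M
print("handle in tool (x,z)", L[::12,[0,2]].round(4).tolist())
E
```

```text
clock: 5.65
tool_pos: [0.5056, 0.1227, 0.0693]
orientation: [-1.164, -1.275, 1.277]
ft_force: [-1.5, 0.4, 0.5]
finger_gap: 0.0857
(array([-0.2,  1.3, -1.1]), array([-0.06, -0.06,  0.02]))
handle in tool (x,z) [[-0.0007, 0.0629], [-0.001, 0.0583], [-0.0004, 0.0536], [-0.0003, 0.0424], [-0.0003, 0.0375], [-0.0005, 0.0323], [-0.0003, 0.027], [-0.0003, 0.0216], [-0.0005, 0.0159], [-0.0003, 0.0099], [-0.0, 0.0037], [-0.0002, -0.0029], [-0.0002, -0.0098]]
```

The handle is centred between the pads, so I'll close the gripper.

```bash
python3 -m handwheel '[[[0,0.8,0,0,0,0],[0,0,0,0,0,0],[0,0,0,0,0,0],[0,0,0,0,0,0],[0,0,0,0,0,0],[0,0,0,0,0,0],[0,0,0,0,0,0],[0,0,0,0,0,0],[0,0,0,0,0,0],[0,0,0,0,0,0]]]' 0.9
python3 - <<'E'
from h import *; from plant import sense,optics; import pickle
s=sense(); print(rel(s,[.5067,.1226,.068],5.3),s["ft_force"],s["wrist_torque"])
E
```

```text
clock: 6.7
tool_pos: [0.5066, 0.1229, 0.07]
orientation: [-1.166, -1.278, 1.275]
ft_force: [-0.3, 0.1, 0.6]
finger_gap: 0.0132
(array([-0.3,  2. , -0. ]), array([ 0.11, -0.06,  0.02])) [-0.33280481  0.09024137  0.59454052] [ 0.02996197  0.06616732 -0.00110702]
```

```bash
python3 -m handwheel '[[[0,-2,0,0,0,0],[0,-3,0,0,0,0],[0,-5,0,0,0,0],[0,-6,0,0,0,0],[0,-6,0,0,0,0],[0,-6,0,0,0,0],[0,-6,0,0,0,0],[0,-6,0,0,0,0],[0,-5,0,0,0,0],[0,-3,0,0,0,0],[0,-2,0,0,0,0],[0,0,0,0,0,0],[0,0,0,0,0,0]]]' 
python3 - <<'E'
from h import *; from plant import sense,optics; import pickle
s=sense(); print(rel(s,[.5067,.1226,.118],5.3),s["ft_force"],s["wrist_torque"])
a=optics.snapshot("side"); w=optics.snapshot("wrist"); pickle.dump((s,a,w),open("w3.pkl","wb"))
c=a["pixels"][140:260,150:310]; c2=w["pixels"][140:345,200:315]
c=cv2.resize(c,(480,360),interpolation=cv2.INTER_CUBIC); c2=cv2.resize(c2,(202,360),interpolation=cv2.INTER_CUBIC)
cv2.imwrite("pics/l1.png",cv2.cvtColor(np.hstack([c,c2]),cv2.COLOR_RGB2BGR))
E
```

```text
clock: 8.0
tool_pos: [0.5055, 0.1227, 0.1241]
orientation: [-1.164, -1.276, 1.276]
ft_force: [0.5, 0.2, -2.7]
finger_gap: 0.0132
(array([-0.2,  6.1, -1.2]), array([-0.03, -0.06,  0.02])) [ 0.48213134  0.18390723 -2.6561927 ] [-0.01091197  0.0729793  -0.03313518]
```

View pics/l1.png

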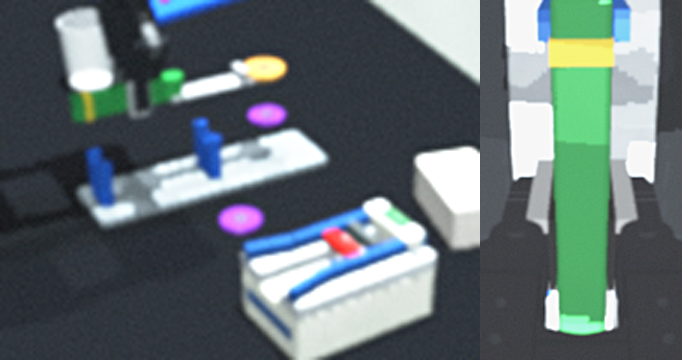

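The paddle is lifted and the disc is riding on it. Next I'll check the pitch by comparing the side image with the one at rest.

```bash
python3 - <<'E' 2>/dev/null
from h import *; import pickle
d=pickle.load(open("d0.pkl","rb")); s,a,w=pickle.load(open("w3.pkl","rb"))
from scipy.optimize import least_squares
def blobs(o):
    n,l,st,c=cv2.connectedComponentsWithStats(mask(o,14,35,smin=90,vmin=80,roi=(150,140,260,240)))
    return [(st[i,4],c[i].round(2)) for i in range(1,n) if st[i,4]>5]
b0,b1=blobs(d["side"]),blobs(a); print(b0,b1)
def where(px,xz): # point on vertical plane through paddle axis
    y=np.radians(5.3); f=lambda p:(proj(a,[[.5067+p[0]*np.cos(y),.1226+p[0]*np.sin(y),p[1]]])-px).ravel()
    return least_squares(f,xz,x_scale=[.01,.01]).x
for b in (b0,b1):
    print([where(c,[.0,.1]).round(4).tolist() for n,c in b])
E
```

```text
[(np.int32(69), array([239.25, 177.97])), (np.int32(24), array([180.38, 188.75]))] [(np.int32(69), array([239.  , 162.36])), (np.int32(23), array([179.09, 175.13]))]
[[0.1425, 0.0559], [-0.0483, 0.0696]]
[[0.1427, 0.1091], [-0.0479, 0.1134]]
```

Disc and tool rose equally to within 1 mm, so the paddle is level. I'll carry it gently to a point above the mouth.

```bash
python3 -m handwheel '[[[-2,0,1,0,0,0],[-4,0,1.5,0,0,0],[-6,0,2,0,0,0],[-7.5,0,3,0,0,0],[-9,0,4,0,0,0],[-11,0,4.5,0,0,0],[-13,0,5,0,-0.2,0],[-13,0,5,0,-0.2,0],[-13,0,5,0,-0.2,0],[-13,0,5,0,-0.2,0],[-13,0,5,0,-0.2,0],[-13,0,5,0,-0.2,0],[-13,0,5,0,-0.2,0],[-13,0,5,0,-0.2,0],[-13,0,5,0,-0.2,0],[-13,0,5,0,-0.2,0],[-13,0,5,0,-0.2,0],[-13,0,5,0,-0.2,0],[-12,0,4.5,0,0,0],[-11,0,4.5,0,0,0]]]' 
python3 - <<'E'
from h import *; from plant import sense
s=sense(); print(rel(s,[.423,-.152,.118],7.75),s["joint_velocities"].round(2))
E
```

```text
clock: 10.1
tool_pos: [0.4353, -0.1247, 0.1251]
orientation: [-1.146, -1.303, 1.307]
ft_force: [-0.2, 0.7, -3.4]
finger_gap: 0.0129
(array([-25.5,   7.1,  15.8]), array([-0.05, -0.28, -0.14])) [-0.29 -0.01  0.    0.   -0.   -0.28]
```

```bash
python3 -m handwheel '[[[-8,0,5,0,-0.3,0],[-6,0,4,0,0,0],[-4,0,3,0,0,0],[-3,0,2,0,0,0],[-1,0,1,0,0,0],[0,0,0,0,0,0],[0,0,0,0,0,0]]]' 
python3 - <<'E' 2>/dev/null
from h import *; from plant import sense,optics; import pickle
s=sense(); print(rel(s,[.423,-.152,.118],7.75),s["ft_force"].round(2))
w=optics.snapshot("wrist"); a=optics.snapshot("side"); t=optics.snapshot("top"); pickle.dump((s,w,a,t),open("w4.pkl","wb"))
c=w["pixels"][150:345,190:325]; c=cv2.resize(c,(415,600),interpolation=cv2.INTER_CUBIC)
c2=cv2.resize(t["pixels"][165:275,270:340],(382,600),interpolation=cv2.INTER_CUBIC)
cv2.imwrite("pics/w4.png",cv2.cvtColor(np.hstack([c,c2]),cv2.COLOR_RGB2BGR))
E
```

```text
clock: 10.8
tool_pos: [0.4214, -0.1515, 0.1253]
orientation: [-1.144, -1.306, 1.309]
ft_force: [-0.5, 0.0, -2.7]
finger_gap: 0.013
(array([-0.7,  7.3, -1.5]), array([-0.04, -0.07, -0.14])) [-0.48  0.04 -2.69]
```

View pics/w4.png

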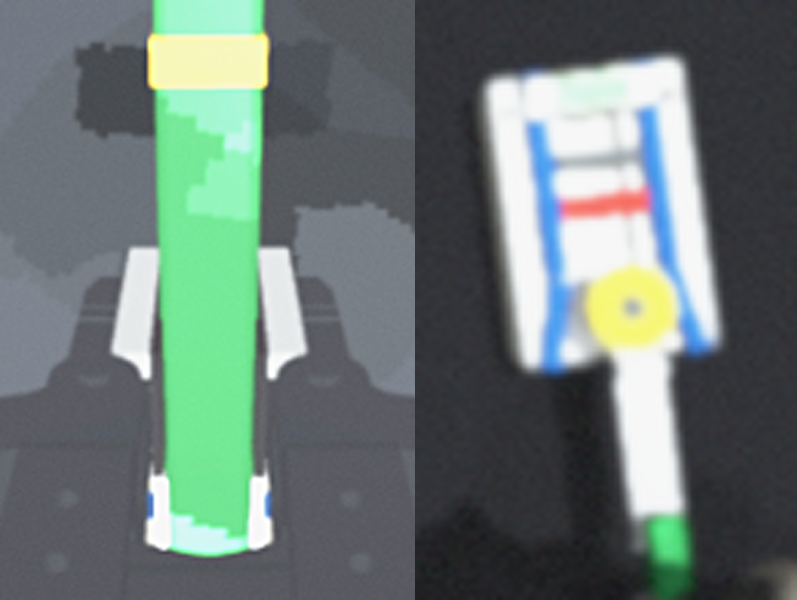

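```bash
python3 - <<'E' 2>/dev/null
from h import *; import pickle
s,w,a,t=pickle.load(open("w4.pkl","rb"))
y=pts(mask(t,20,35,roi=(285,205,335,245))); X=onplane(t,(y.min(0)+y.max(0))/2,.112)[0]; X2=onplane(t,y.mean(0),.112)[0]
R=Rot.from_euler('z',7.75,degrees=True).as_matrix()
for q in ((.5716,-.1322,0),(.5751,-.1317,0)): print("disc in gauge",((X-q)@R).round(4),((X2-q)@R).round(4),len(y))
g=pts(mask(w,40,85,smin=60,vmin=40,roi=(200,100,320,345))); us=np.array([(g[g[:,1]==v,0].mean(),v) for v in np.unique(g[:,1])])
M=Rot.from_rotvec(s["orientation"]).as_matrix(); L=(onplane(w,us,s["tool_pos"][2]+.0047,s)-s["tool_pos"])@M
print("handle in tool",L[::15,[0,2]].round(4).tolist())
tp=(s["tool_pos"]-[.5751,-.1317,0])@R; print("tcp in gauge",tp.round(4))
E
```

```text
disc in gauge [-0.0139  0.0022  0.112 ] [-0.015   0.0027  0.112 ] 155
disc in gauge [-0.0175  0.0022  0.112 ] [-0.0186  0.0026  0.112 ] 155
handle in tool [[-0.0004, 0.0645], [-0.0013, 0.0587], [-0.0013, 0.0529], [-0.0014, 0.04], [-0.0011, 0.0337], [-0.0011, 0.0271], [-0.0011, 0.0202], [-0.0011, 0.013], [-0.0012, 0.0053], [-0.0012, -0.0028], [-0.0012, -0.0116], [-0.0012, -0.021], [-0.0012, -0.0314]]
tcp in gauge [-0.155   0.0011  0.1253]
```

```bash
python3 -m handwheel '[[[0,1,0,0,0,-0.14],[0,2,0,0,0,0],[0,4,0,0,0,0],[0,5,0,0,0,0],[0,5,0,0,0,0],[0,5,0,0,0,0],[0,5,0,0,0,0],[0,4,0,0,0,0],[0,4,0,0,0,0],[0,2,0,0,0,0],[0,1,0,0,0,0],[0,0,0,0,0,0],[0,0,0,0,0,0]]]'
cat > look.py <<'E'
from h import *; from plant import sense,optics; import pickle,sys
s=sense(); t=optics.snapshot("top"); a=optics.snapshot("side"); zt=s["tool_pos"][2]-.0193+.009
R=Rot.from_euler('z',7.75,degrees=True).as_matrix()
if len(sys.argv)>2: zt=float(sys.argv[2])
y=pts(mask(t,20,35,roi=(285,200,335,250))); X=onplane(t,(y.min(0)+y.max(0))/2,zt)[0]; X2=onplane(t,y.mean(0),zt)[0]
print("disc in gauge (top cam)",((X-(.5716,-.1322,0))@R).round(4),((X2-(.5716,-.1322,0))@R).round(4),len(y))
print("tcp in gauge",((s["tool_pos"]-[.5751,-.1317,0])@R).round(4),"F in gauge",(s["ft_force"]@R).round(2),"rel",rel(s,s["tool_pos"],7.75)[1],s["clock"],s["finger_gap"])
c=cv2.resize(t["pixels"][170:260,280:340],(400,600),interpolation=cv2.INTER_CUBIC); c2=cv2.resize(a["pixels"][190:265,220:300],(400,375),interpolation=cv2.INTER_CUBIC)
c2=np.vstack([c2,np.zeros((225,400,3),np.uint8)])
cv2.imwrite(f"pics/{sys.argv[1]}.png",cv2.cvtColor(np.hstack([c,c2]),cv2.COLOR_RGB2BGR))
E
python3 look.py m1 2>/dev/null
```

```text
clock: 12.25
tool_pos: [0.4214, -0.151, 0.0833]
orientation: [-1.141, -1.307, 1.308]
ft_force: [-0.2, -0.4, -2.7]
finger_gap: 0.0132
disc in gauge (top cam) [-0.0154  0.0044  0.073 ] [-0.0154  0.0034  0.073 ] 133
tcp in gauge [-0.1549  0.0016  0.0833] F in gauge [-0.29 -0.34 -2.73] rel [-0.09 -0.02  0.05] 12.25 0.013228482389756071
```

View pics/m1.png

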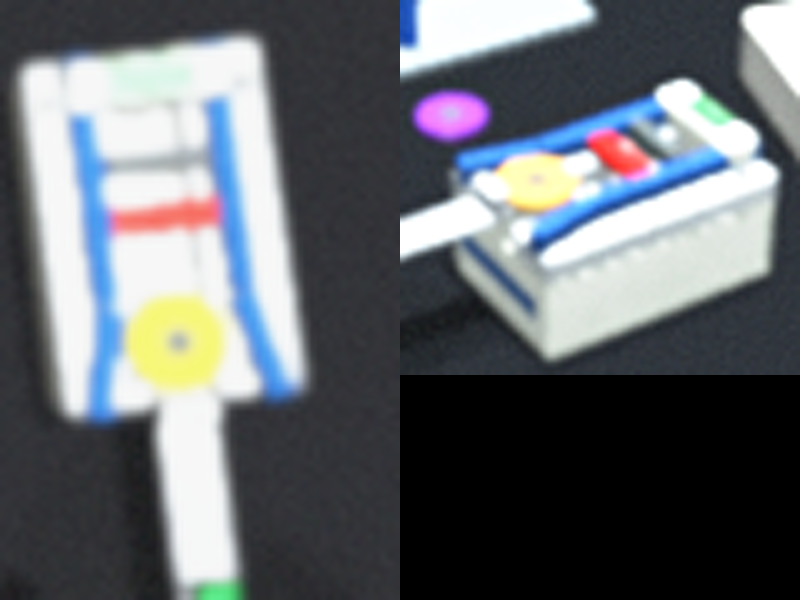

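The disc is in the mouth, roughly centred between the walls (disc at crop (177,340), walls at 118 and 243). The blade meets the front face near (190,400). Before sinking it, I'll check the blade centring at subpixel level.

```bash
python3 - <<'E' 2>/dev/null
from h import *; from plant import sense,optics
s=sense(); t=optics.snapshot("top"); q=np.array([.5716,-.1322,0]); R=Rot.from_euler('z',7.75,degrees=True).as_matrix()
hsv=cv2.cvtColor(t["pixels"],cv2.COLOR_RGB2HSV).astype(np.float32); gray=hsv[...,2]; rb=t["pixels"][...,2].astype(np.float32)-t["pixels"][...,0]
ys=np.arange(-.055,.0551,.0005)
def prof(ch,x,z):
    P=np.c_[np.full_like(ys,x),ys,np.full_like(ys,z)]@R.T+q; p=proj(t,P).astype(np.float32)
    return cv2.remap(ch,p[None,:,0],p[None,:,1],cv2.INTER_CUBIC)[0]
def cross(f,lo,hi):
    m=(ys>=lo)&(ys<=hi); g=np.abs(np.gradient(f))*m; g[g<.3*g.max()]=0; return (g*ys).sum()/g.sum()
print("wall blue centroids (z .072): x, right, left, mid")
for x in (.004,.008,.012,.045,.05,.055):
    f=np.clip(prof(rb,x,.072)-20,0,None); r=(f*ys)[ys<0].sum()/f[ys<0].sum(); l=(f*ys)[ys>0].sum()/f[ys>0].sum(); print(x,(np.array([r,l,(r+l)/2])*1000).round(1))
for x in (-.055,-.062,-.07,-.078):
    f=prof(gray,x,.067); a,b=cross(f,-.025,-.002),cross(f,.0,.025); print("blade",x,(np.array([a,b,(a+b)/2])*1000).round(1))
E
```

```text
wall blue centroids (z .072): x, right, left, mid
0.004 [-25.   28.2   1.6]
0.008 [-24.8  28.    1.6]
0.012 [-24.9  28.2   1.6]
0.045 [-24.   28.2   2.1]
0.05 [-23.8  27.7   1.9]
0.055 [-23.8  27.1   1.7]
blade -0.055 [-10.8  14.7   1.9]
blade -0.062 [-10.4  14.5   2. ]
blade -0.07 [-11.   14.5   1.7]
blade -0.078 [-10.8  14.9   2. ]
```

```bash
python3 -m handwheel '[[[-0.7,0,0,0,0,0],[0,1,0,0,0,0],[0,1.5,0,0,0,0],[0,1.5,0,0,0,0],[0,1,0,0,0,0]]]'; python3 -m handwheel '[[[0,1,0,0,0,0],[0,1,0,0,0,0],[0,1,0,0,0,0],[0,0,0,0,0,0]]]'
```

```text
clock: 12.9
tool_pos: [0.4218, -0.1519, 0.0784]
orientation: [-1.142, -1.307, 1.308]
ft_force: [0.6, -0.2, -2.9]
finger_gap: 0.0127
clock: 13.3
tool_pos: [0.422, -0.152, 0.0751]
orientation: [-1.142, -1.308, 1.308]
ft_force: [0.7, -1.0, -2.7]
finger_gap: 0.0133
```

```bash
python3 -m handwheel '[[[0,1,0,0,0,0],[0,1,0,0,0,0],[0,0.6,0,0,0,0],[0,0,0,0,0,0],[0,0,0,0,0,0],[0,0,0,0,0,0]]]'; python3 look.py m2 .066 2>/dev/null; python3 - <<'E'
from plant import sense
print(sense()["ft_force"],sense()["tool_pos"])
E
```

```text
clock: 13.9
tool_pos: [0.4221, -0.152, 0.0724]
orientation: [-1.143, -1.308, 1.308]
ft_force: [-0.1, 0.2, -1.2]
finger_gap: 0.0131
disc in gauge (top cam) [-0.0158  0.002   0.066 ] [-0.0153  0.0018  0.066 ] 125
tcp in gauge [-0.1543  0.0005  0.0724] F in gauge [-0.09  0.17 -1.18] rel [ 0.01 -0.03 -0.01] 13.9 0.013100167357239867
[-0.65970383 -0.18897029 -1.23825318] [ 0.42214122 -0.15206551  0.07236934]
```

View pics/m2.png

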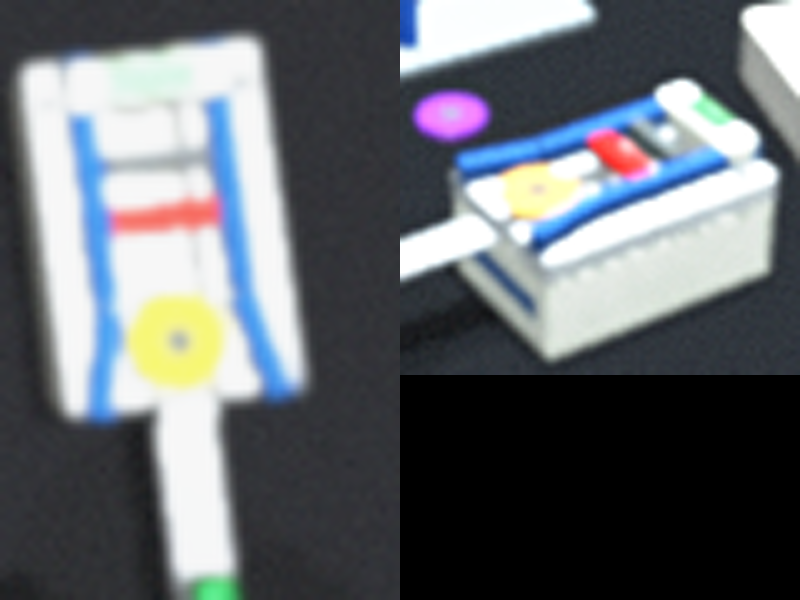

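Fz dropped by about 1.5 N, and the disc now sits low in the mouth at x ≈ -15, y ≈ 0 to 1. I'll start the push.

```bash
python3 -m handwheel '[[[0,0,-1,0,0,0],[0,0,-1.5,0,0,0],[0,0,-2,0,0,0],[0,0,-2,0,0,0],[0,0,-2,0,0,0],[0,0,-2,0,0,0],[0,0,-2,0,0,0],[0,0,-2,0,0,0],[0,0,-2,0,0,0]]]';python3 look.py m3 .066 2>/dev/null
```

```text
clock: 14.9
tool_pos: [0.4395, -0.1496, 0.0723]
orientation: [-1.142, -1.307, 1.308]
ft_force: [-1.0, -0.0, -0.7]
finger_gap: 0.0133
disc in gauge (top cam) [-0.0004  0.0014  0.066 ] [0.0003 0.0022 0.066 ] 127
tcp in gauge [-0.1368  0.0005  0.0723] F in gauge [-1.02  0.1  -0.72] rel [-0.03 -0.03  0.  ] 14.9 0.013324927396084672
```

```bash
python3 -m handwheel '[[[0,0,-1.5,0,0,0],[0,0,-1.5,0,0,0],[0,0,-1.5,0,0,0],[0,0,-1.5,0,0,0]]]';python3 -m handwheel '[[[0,0,-1,0,0,0],[0,0,-1,0,0,0],[0,0,-1,0,0,0]]]';python3 -m handwheel '[[[0,0,-1,0,0,0],[0,0,-1,0,0,0],[0,0,-1,0,0,0]]]';python3 look.py m3 .066 2>/dev/null
```

```text
clock: 15.4
tool_pos: [0.4457, -0.1487, 0.0723]
orientation: [-1.142, -1.307, 1.308]
ft_force: [-4.5, -1.7, -2.4]
finger_gap: 0.013
clock: 15.7
tool_pos: [0.4467, -0.148, 0.072]
orientation: [-1.137, -1.304, 1.309]
ft_force: [-6.8, -1.5, 2.4]
finger_gap: 0.0132
clock: 16.0
tool_pos: [0.4471, -0.1476, 0.0719]
orientation: [-1.132, -1.3, 1.311]
ft_force: [-7.6, -2.6, 2.8]
finger_gap: 0.0129
disc in gauge (top cam) [0.0099 0.0014 0.066 ] [0.0102 0.0021 0.066 ] 142
tcp in gauge [-0.129   0.0015  0.0719] F in gauge [-7.89 -1.52  2.79] rel [-0.63 -0.05  0.21] 16.0 0.012885450503955188
```

The force rose to about 8 N earlier than I expected, so I'll look.

View pics/m3.png

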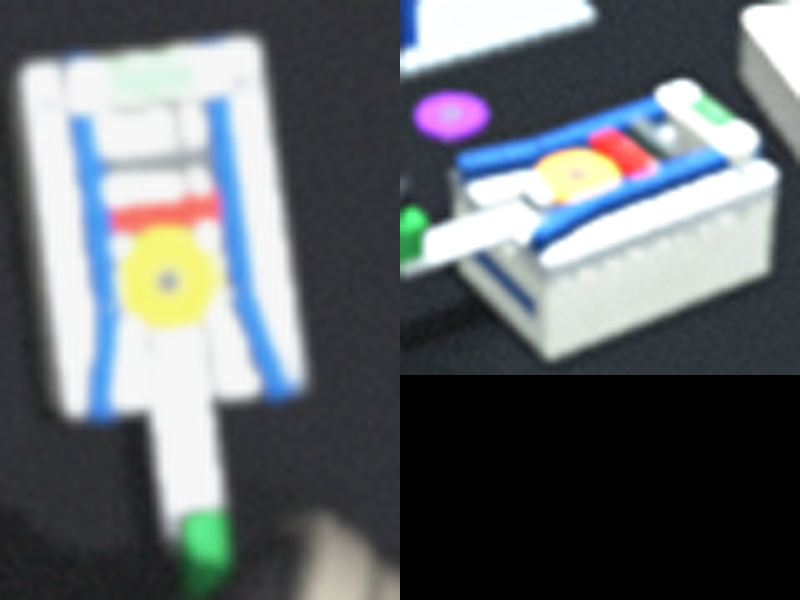

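```bash
python3 - <<'E' 2>/dev/null
from h import *; from plant import sense,optics; import pickle
R=Rot.from_euler('z',7.75,degrees=True).as_matrix()
s3=pickle.load(open("w3.pkl","rb"))[0]; s4=pickle.load(open("w4.pkl","rb"))[0]
s=sense()
for k in (s3,s4,s): print((k["ft_force"]@R).round(2),"T",(k["wrist_torque"]@R).round(3))
a=optics.snapshot("side"); y=np.radians(7.75); o=np.array([.5751,-.1317,0])
w=optics.snapshot("wrist")
g=pts(mask(w,40,85,smin=60,vmin=40,roi=(200,80,320,345))); us=np.array([(g[g[:,1]==v,0].mean(),v) for v in np.unique(g[:,1])])
M=Rot.from_rotvec(s["orientation"]).as_matrix(); L=(onplane(w,us,s["tool_pos"][2]+.0047,s)-s["tool_pos"])@M
print("handle rear in tool",L[0],L[1],L[20])
# yellow band row in wrist: before(w4) vs now
w4=pickle.load(open("w4.pkl","rb"))[1]
for o_ in (w4,w):
    b=pts(mask(o_,18,34,smin=60,vmin=100,roi=(225,80,290,240))); print("band",b.min(0),b.max(0),b.mean(0),len(b))
    g=pts(mask(o_,40,85,smin=60,vmin=40,roi=(200,80,320,345))); print("green v range",g.min(0),g.max(0), [int((g[:,1]==v).sum()) for v in (180,200,240,280,310)])
c=cv2.resize(a["pixels"][190:250,180:280],(800,480),interpolation=cv2.INTER_CUBIC); cv2.imwrite("pics/m4.png",cv2.cvtColor(c,cv2.COLOR_RGB2BGR))
E
```

```text
[ 0.5   0.12 -2.66] T [-0.001  0.074 -0.033]
[-0.47  0.1  -2.69] T [0.037 0.111 0.058]
[-6.9  -1.44  1.64] T [-0.133  0.618 -0.187]
handle rear in tool [-0.00112969 -0.00400067  0.06441395] [-0.00094043 -0.00400417  0.06403092] [-0.00132493 -0.00408566  0.05670057]
band [238 161] [277 178] [255.67458867 169.73674589] 547
green v range [239 130] [275 330] [36, 36, 32, 30, 26]
band [238 160] [277 177] [259.39622642 168.49056604] 106
green v range [239 130] [276 330] [36, 30, 32, 30, 26]
```

View pics/m4.png

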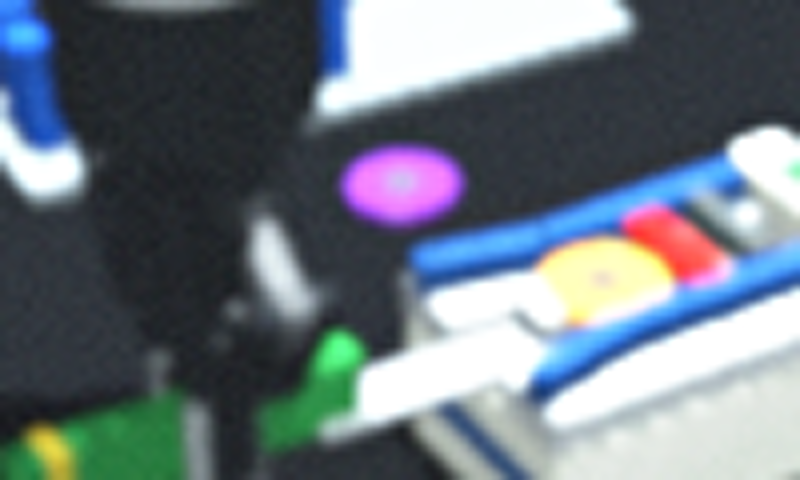

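Reading this: the push reaction has crept the tool nose-down by 0.6°, and the heel is rubbing down on the disc, giving the upward Fz. The slide is not at its stop yet. I'll back off 2 mm, re-level, raise slightly and push again.

```bash
python3 -m handwheel '[[[0,0,1.5,0,0,0],[-0.8,0,1.5,-0.3,0,0.2],[0,-1,0,-0.3,0,0],[0,-0.8,0,0,0,0],[0,0,0,0,0,0],[0,0,0,0,0,0]]]';python3 look.py m5 .066 2>/dev/null
```

```text
clock: 16.8
tool_pos: [0.4455, -0.1492, 0.0743]
orientation: [-1.147, -1.31, 1.306]
ft_force: [0.1, -0.3, -2.0]
finger_gap: 0.0132
disc in gauge (top cam) [0.0099 0.0014 0.066 ] [0.0101 0.0023 0.066 ] 143
tcp in gauge [-0.1308  0.0002  0.0743] F in gauge [ 0.03 -0.32 -1.95] rel [ 0.22 -0.07 -0.09] 16.8 0.013151949899108433
```

```bash
python3 -m handwheel '[[[0,0,-1.5,0,0,0],[0,0,-1.5,0,0,0],[0,0,-1.5,0,0,0]]]';python3 -m handwheel '[[[0,0,-1.5,-0.1,0,0],[0,0,-1.5,-0.1,0,0],[0,0,-1.5,-0.1,0,0]]]';python3 look.py m5 .066 2>/dev/null
```

```text
clock: 17.2
tool_pos: [0.4483, -0.1483, 0.0738]
orientation: [-1.142, -1.307, 1.308]
ft_force: [-7.3, -2.3, 1.3]
finger_gap: 0.013
clock: 17.5
tool_pos: [0.4495, -0.1479, 0.0736]
orientation: [-1.139, -1.306, 1.307]
ft_force: [-6.4, -2.5, 0.0]
finger_gap: 0.0132
disc in gauge (top cam) [0.0124 0.0011 0.066 ] [0.0124 0.0024 0.066 ] 141
tcp in gauge [-0.1266  0.0009  0.0736] F in gauge [-6.71 -1.64  0.03] rel [-0.15 -0.09  0.12] 17.5 0.013192779177954432
```

```bash
python3 -m handwheel '[[[0,0,2,0,0,0],[-1.5,-0.4,0,-0.1,0,0.1],[0,0,0,0,0,0]]]';python3 -m handwheel '[[[0,0,-1.5,0,0,0],[0,0,-1.5,0,0,0],[0,0,-2,-0.1,0,0]]]';python3 -m handwheel '[[[-0.1,0,-2,-0.1,0,0],[-0.1,0,-2,-0.1,0,0],[-0.1,0,-2,-0.1,0,0]]]';python3 look.py m5 .066 2>/dev/null
```

```text
clock: 17.9
tool_pos: [0.4485, -0.1498, 0.0739]
orientation: [-1.144, -1.307, 1.306]
ft_force: [0.1, -0.7, -1.8]
finger_gap: 0.0132
clock: 18.2
tool_pos: [0.452, -0.1488, 0.0736]
orientation: [-1.141, -1.306, 1.307]
ft_force: [-6.6, -2.1, 0.7]
finger_gap: 0.0128
clock: 18.5
tool_pos: [0.4549, -0.1484, 0.0733]
orientation: [-1.138, -1.305, 1.306]
ft_force: [-8.9, -2.8, 3.2]
finger_gap: 0.0131
disc in gauge (top cam) [0.0178 0.003  0.066 ] [0.0178 0.0025 0.066 ] 139
tcp in gauge [-0.1214 -0.0003  0.0733] F in gauge [-9.21 -1.58  3.16] rel [-0.2  -0.11  0.2 ] 18.5 0.013067041844374043
```

```bash
cat >> look.py <<'E'
hs=cv2.cvtColor(t["pixels"],cv2.COLOR_RGB2HSV); m=((hs[...,0]<8)|(hs[...,0]>172))&(hs[...,1]>90); m[:180]=0;m[235:]=0;m[:,:285]=0;m[:,335:]=0
p=pts(m.astype(np.uint8)); print("red",((onplane(t,p.mean(0),.07)[0]-(.5716,-.1322,0))@R).round(4),len(p))
E
python3 -m handwheel '[[[-0.1,-0.2,-2,-0.2,0,0],[-0.1,0,-2,-0.2,0,0.1]]]';python3 look.py m5 .066 2>/dev/null; python3 -m handwheel '[[[-0.1,0,-2,-0.1,0,0],[-0.1,0,-2,-0.1,0,0]]]';python3 look.py m5 .066 2>/dev/null
```

```text
clock: 18.8
tool_pos: [0.4568, -0.1481, 0.0734]
orientation: [-1.14, -1.307, 1.305]
ft_force: [-6.1, -2.4, 1.2]
finger_gap: 0.013
disc in gauge (top cam) [0.0203 0.0027 0.066 ] [0.0196 0.0027 0.066 ] 139
tcp in gauge [-0.1194 -0.0003  0.0734] F in gauge [-6.38 -1.54  1.22] rel [-0.06 -0.12  0.17] 18.8 0.01304435342446865
red [0.0452 0.0007 0.07  ] 64
clock: 19.1
tool_pos: [0.457, -0.1477, 0.0729]
orientation: [-1.135, -1.304, 1.306]
ft_force: [-12.2, -3.8, 3.8]
finger_gap: 0.0129
disc in gauge (top cam) [0.0203 0.0027 0.066 ] [0.0196 0.0029 0.066 ] 139
tcp in gauge [-1.191e-01  1.000e-04  7.290e-02] F in gauge [-12.58  -2.14   3.85] rel [-0.34 -0.13  0.32] 19.1 0.01288481542102621
red [0.0453 0.0004 0.07  ] 63
```

The slide is on its stop: force stepped to 12.6 N with no motion, and the disc is at x ≈ 20. I'll hold there.

```bash
python3 -m handwheel '[[[0,0,-1,-0.1,0,0],[0,0,-1,-0.1,0,0],[0,0,-1,-0.1,0,0]]]'; python3 -m handwheel '[[[0,0,-1.2,-0.1,0,0],[0,0,-1.2,-0.1,0,0],[0,0,-1.2,-0.1,0,0]]]'
```

```text
clock: 19.5
tool_pos: [0.4569, -0.1472, 0.0722]
orientation: [-1.132, -1.303, 1.304]
ft_force: [-6.9, -2.5, 1.3]
finger_gap: 0.0132
clock: 19.8
tool_pos: [0.4569, -0.147, 0.0718]
orientation: [-1.129, -1.302, 1.304]
ft_force: [-8.7, -4.1, 2.9]
finger_gap: 0.0129
```

```bash
for i in 1 2 3; do python3 -m handwheel '[[[-0.1,-0.1,-1.4,-0.1,0,0.05],[-0.1,-0.1,-1.4,-0.1,0,0.05],[-0.1,-0.1,-1.4,-0.1,0,0.05],[-0.1,-0.1,-1.4,-0.1,0,0.05]]]'|grep -E 'force|pos'; done;python3 look.py m6 .066 2>/dev/null
```

```text
tool_pos: [0.457, -0.1469, 0.072]
ft_force: [-8.2, -2.1, 2.8]
tool_pos: [0.457, -0.1467, 0.0721]
ft_force: [-10.8, -2.6, 4.2]
tool_pos: [0.457, -0.1467, 0.0726]
ft_force: [-9.6, -3.2, 4.3]
disc in gauge (top cam) [0.0203 0.0027 0.066 ] [0.0197 0.0028 0.066 ] 138
tcp in gauge [-0.119   0.0011  0.0726] F in gauge [-9.9  -1.92  4.28] rel [-1.45 -0.31  0.51] 21.0 0.013422712561031197
red [0.0453 0.0007 0.07  ] 65
```

Held at 8 to 11 N for nearly 2 s. Now I'll back off, re-level and draw out.

```bash
python3 -m handwheel '[[[0,0,2,0,0,0],[0,0,2,0,0,0],[0,0,2,-0.7,0,0.25],[-0.6,0,2,-0.7,-0.3,0.25],[0,0,0,0,0,0]]]';python3 look.py m6 .066 2>/dev/null
```

```text
clock: 21.6
tool_pos: [0.4502, -0.1484, 0.073]
orientation: [-1.146, -1.311, 1.308]
ft_force: [0.3, -0.1, -1.7]
finger_gap: 0.0129
disc in gauge (top cam) [0.0203 0.0027 0.066 ] [0.0196 0.0024 0.066 ] 138
tcp in gauge [-0.126   0.0003  0.073 ] F in gauge [ 0.24 -0.16 -1.66] rel [ 0.24  0.03 -0.1 ] 21.6 0.012919524192182901
red [0.0455 0.0006 0.07  ] 63
```

```bash
python3 -m handwheel '[[[0,0,3,0.1,0,0],[0,0,6,0.1,0,0],[0,0,10,0,0,0],[0,0,12,0,0,0],[0,0,12,0,0,0],[0,0,12,0,0,0],[0,0,12,0,0,0],[0,0,6,0,0,0],[0,0,3,0,0,0],[0,0,0,0,0,0]]]';python3 look.py m7 .066 2>/dev/null
```

```text
clock: 22.7
tool_pos: [0.367, -0.1592, 0.0732]
orientation: [-1.143, -1.306, 1.309]
ft_force: [-0.1, 0.6, -2.2]
finger_gap: 0.0129
disc in gauge (top cam) [0.0203 0.0027 0.066 ] [0.0196 0.0026 0.066 ] 139
tcp in gauge [-0.2099  0.0008  0.0732] F in gauge [ 0.03  0.63 -2.22] rel [-0.04 -0.05 -0.07] 22.7 0.012943778109501269
red [0.0454 0.0006 0.07  ] 62
```

View pics/m7.png

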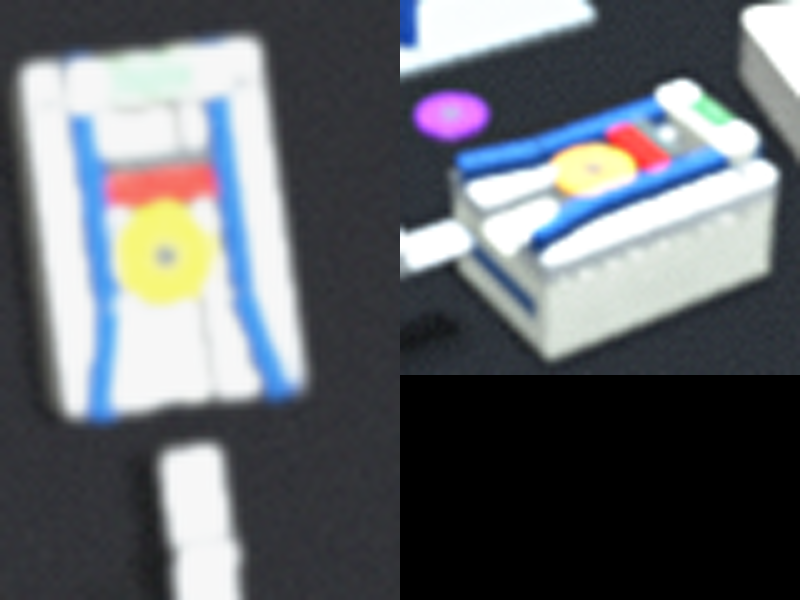

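The disc is left against the slide, the slide is on the bar, and the blade is clear of the gauge. Returning the paddle to its rest.

```bash
python3 -m handwheel '[[[0,-5,0,0,0,0],[0,-15,0,0,0,0],[0,-15,0,0,0,0],[0,-10,0,0,0,0],[0,-5,0,0,0,0],[8,0,-5,0,0,0],[16,0,-10,0,0,0],[22,0,-15,0,0.3,0],[22,0,-15,0,0.3,0],[22,0,-15,0,0.3,0],[22,0,-15,0,0.3,0],[22,0,-15,0,0.3,0],[22,0,-15,0,0.3,0],[22,0,-15,0,0.3,0],[22,0,-15,0,0.3,0],[22,0,-15,0,0,0],[16,0,-11,0,0,0],[8,0,-6,0,0,0],[0,0,0,0,0,0],[0,0,0,0,0,0]]]'
python3 - <<'E' 2>/dev/null
from h import *; from plant import sense,optics
s=sense(); print(rel(s,[.506,.1228,.12],5.3))
w=optics.snapshot("wrist"); g=pts(mask(w,40,85,smin=60,vmin=40,roi=(200,80,320,345))); us=np.array([(g[g[:,1]==v,0].mean(),v) for v in np.unique(g[:,1])])
M=Rot.from_rotvec(s["orientation"]).as_matrix(); L=(onplane(w,us,s["tool_pos"][2]+.0047,s)-s["tool_pos"])@M
print(L[::20,[0,2]].round(4).tolist())
E
```

```text
clock: 24.8
tool_pos: [0.5096, 0.1245, 0.1179]
orientation: [-1.155, -1.271, 1.283]
ft_force: [-0.0, -0.1, -3.2]
finger_gap: 0.013
(array([-1.3, -2.1,  3.8]), array([-0.59,  0.13,  0.04]))
[[-0.001, 0.064], [-0.0011, 0.0563], [-0.0011, 0.0419], [-0.0009, 0.0335], [-0.0011, 0.0247], [-0.0011, 0.0153], [-0.0011, 0.0052], [-0.0011, -0.0057], [-0.0012, -0.0177], [-0.0012, -0.0311]]
```

```bash
python3 -m handwheel '[[[-1.3,0,3.8,-0.59,0.13,0],[0,0,0,0,0,0],[0,8,0,0,0,0],[0,10,0,0,0,0],[0,10,0,0,0,0],[0,6,0,0,0,0],[0,3,0,0,0,0],[0,0,0,0,0,0],[0,0,0,0,0,0]]]'
python3 - <<'E' 2>/dev/null
from h import *; from plant import sense,optics
s=sense(); print(rel(s,[.506,.1228,.0695],5.3))
E
```

```text
clock: 25.75
tool_pos: [0.5043, 0.1198, 0.077]
orientation: [-1.165, -1.273, 1.274]
ft_force: [0.0, 0.4, -1.7]
finger_gap: 0.0129
(array([ 2.9,  7.5, -2. ]), array([-0.09, -0.27,  0.04]))
```

```bash
python3 -m handwheel '[[[0,-3,0,0,0,0],[2.9,0,-2,0,-0.27,0],[0,0,0,0,0,0]]]'
python3 - <<'E' 2>/dev/null
from h import *; from plant import sense,optics
s=sense(); print(rel(s,[.506,.1228,.0695],5.3))
E
```

```text
clock: 26.05
tool_pos: [0.5066, 0.1232, 0.081]
orientation: [-1.163, -1.277, 1.277]
ft_force: [-0.3, 0.6, -1.9]
finger_gap: 0.013
(array([-0.3, 11.5,  0.7]), array([-0.01,  0.02,  0.03]))
```

```bash
python3 -m handwheel '[[[0,2,0,0,0,0],[0,3,0,0,0,0],[0,2,0,0,0,0],[0,1.5,0,0,0,0],[0,1,0,0,0,0],[0,0,0,0,0,0]]]'; python3 -m handwheel '[[[0,1,0,0,0,0],[0,0.7,0,0,0,0],[0,0,0,0,0,0]]]'
```

```text
clock: 26.65
tool_pos: [0.5067, 0.1232, 0.0708]
orientation: [-1.163, -1.278, 1.277]
ft_force: [0.1, 0.5, -2.1]
finger_gap: 0.0129
clock: 26.95
tool_pos: [0.5068, 0.1232, 0.0703]
orientation: [-1.164, -1.278, 1.277]
ft_force: [-0.2, -0.0, -2.3]
finger_gap: 0.013
```

```bash
for i in 1 2; do python3 -m handwheel '[[[0,0.8,0,0,0,0],[0,0,0,0,0,0]]]'|grep -E 'pos|force'; done
```

```text
tool_pos: [0.507, 0.1232, 0.0702]
ft_force: [-1.2, -0.0, -0.3]
tool_pos: [0.5069, 0.1232, 0.0702]
ft_force: [-0.9, 0.5, 0.8]
```

Seated: the rest now carries its weight. Releasing.

```bash
python3 -m handwheel '[[[0,0,0,0,0,0],[0,0,0,0,0,0],[0,0,0,0,0,0],[0,0,0,0,0,0],[0,0,0,0,0,0],[0,0,0,0,0,0],[0,0,0,0,0,0],[0,0,0,0,0,0]]]' 0; python3 -m handwheel '[[[0,-5,0,0,0,0],[0,-15,0,0,0,0],[0,-20,0,0,0,0],[0,-20,0,0,0,0],[0,-20,0,0,0,0],[0,-20,0,0,0,0],[0,-20,0,0,0,0],[0,-20,0,0,0,0],[0,-10,10,0,0,0],[0,0,10,0,0,0],[0,0,0,0,0,0],[0,0,0,0,0,0]]]'; python3 look.py m8 .066 2>/dev/null
python3 - <<'E' 2>/dev/null
from h import *; from plant import sense,optics
s=sense(); o=optics.snapshot("wrist"); a=optics.snapshot("side"); t=optics.snapshot("top")
g=pts(mask(o,45,80,smin=80,vmin=40,roi=(220,120,300,285))); us=np.array([(g[g[:,1]==v,0].mean(),v) for v in np.unique(g[:,1])])
X=onplane(o,us,.074,s); p=np.polyfit(X[:,0],X[:,1],1); print("yaw",np.degrees(np.arctan(p[0])),X[0],X[-1],np.polyval(p,.505))
g=pts(mask(t,45,80,roi=(180,150,240,280))); print("green top",onplane(t,g,.074).mean(0),len(g))
c=cv2.resize(a["pixels"][150:265,165:305],(584,480),interpolation=cv2.INTER_CUBIC); c2=cv2.resize(t["pixels"][165:275,180:230],(216,480),interpolation=cv2.INTER_CUBIC); cv2.imwrite("pics/m9.png",cv2.cvtColor(np.hstack([c,c2]),cv2.COLOR_RGB2BGR))
E
```

```text
clock: 28.15
tool_pos: [0.5078, 0.1233, 0.0697]
orientation: [-1.166, -1.28, 1.275]
ft_force: [-0.0, 0.0, 0.2]
finger_gap: 0.0854
clock: 29.35
tool_pos: [0.4836, 0.121, 0.2268]
orientation: [-1.164, -1.278, 1.277]
ft_force: [0.6, -0.7, 0.3]
finger_gap: 0.085
disc in gauge (top cam) [0.0203 0.0027 0.066 ] [0.0198 0.0026 0.066 ] 136
tcp in gauge [-0.0566  0.2627  0.2268] F in gauge [ 0.52 -0.75  0.26] rel [ 0.06 -2.42  0.02] 29.35 0.08496305437099842
red [0.0454 0.0006 0.07  ] 62
yaw 5.370666840261292 [0.44300222 0.11488475 0.074     ] [0.55297195 0.12646629 0.074     ] 0.1220994234089894
green top [0.52636502 0.12389333 0.074     ] 107
```

View pics/m9.png

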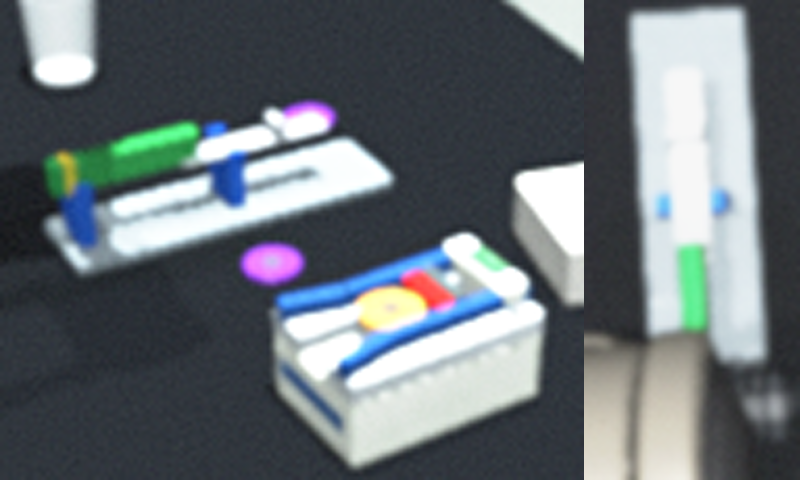

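```bash
python3 -c "
from plant import job,sense; print(job.close_job(), sense()['clock'])"
```

```text
the job is handed in; nothing more can be done
the job is handed in; nothing more can be done
```

The job is handed in, at about 29.5 s on the robot's clock; the hand-in gives no verdict. I lifted the paddle with the disc on it and carried it level to the gauge. The disc was left on the ledges in the mouth of the lane. I then pushed it and the red slide until the force stepped to about 12.6 N with no further motion. I held there for nearly 2 s, mostly at 7–11 N, then drew the paddle straight back, laid it in its rest and let go.

**Last checks that passed:**
- **Disc:** it lies flat at x ≈ 20 mm of the gauge, about 25 mm from the centre of the slide. It did not move between the end of the push and the final picture.
- **Slide:** it did not move after the paddle withdrew, and the pictures show it against the grey stop bar.
- **Paddle:** it lies in both saddles, within about 1 mm of where it started and at the same angle. The arm is well clear, with only noise on the force reading.
- **Jar, beaker and carton:** the arm did not go near them. I did not re-measure their positions at the end.

**What disagreed or went less smoothly:**
- **Stall in the push:** it first stalled at about 8 N because the tool tipped nose-down under load. I backed off twice to re-level and re-centre before carrying on.
- **Resistance:** the slide needed about 6–9 N while moving, more than the 3 N stated.
- **Sideways position of the disc:** the top camera reads y ≈ +2.6 mm. I put 1 to 2 mm of that down to camera bias, since the lane walls read the same way. The reading is within the 4 mm limit either way.

I viewed 12 pictures in all, the maximum allowed.

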